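Balance the tin with ring counterweights on the stall scale

TASK

Weigh the tin that stands on the stall's balance: thread the large ring counterweight, and whichever one of the two smaller rings is needed, over the upright spindle on the scale's empty side so that the beam floats level, the needle between the two fixed fingers. The balance is delicate: lower the rings on gently, never drop them or press anywhere on the scale with more than about a kilogram's weight (10 N). Let go of everything at the end, and leave the tin on its tray and the other stall goods where they are.

Things in the scene. Friction and masses are not known exactly. Their poses are not given: they have to be found in the camera images.
- scale: even-armed balance fixed to the table: green base 130 x 260 x 50 mm, steel beam along its y. Origin: base underside centre; z up. Tray with tin on +y, ring carrier on -y, each 140 mm from the pivot (85 mm up); both ride up and down, staying upright. A thin needle rises from the beam's middle to 190 mm between two fixed fingers 12 mm apart, the level mark.
- beam (a joint): beam tilt, rad. 0 level; negative: tin side down, carrier up; stops at -0.15 (the start) and 0.15. The carrier stands 140 mm x value BELOW its level height (at -0.15: 21 mm above). Weakly sprung to level: left free it rests at about 1.0 rad per kg x (rings minus tin), or at a stop. Damped, settles in 0.7 s.
- spindle_nominal (a point): point fixed to the base on the carrier's nominal axis, at its seat's height when level (130 mm above table). Carrier: seat disc 30 mm across on a stem, a round spindle 12 mm thick rising 40 mm above the seat. It is clamped off this axis by an unmeasured amount, up to 6 mm along the scale's x and 6 mm along its y, different each time: find it by feel or sight.
- spindle_top (a point): point fixed to the base on the same nominal axis, at the spindle top's height when level (170 mm). A ring resting on the real spindle's top pushes the carrier down easily (1.2 to 2.4 N to start it when empty, then 0.07 N more per mm; floating beam: 0.07 N per mm from 0), hard once the beam meets its other stop; when hole meets spindle the carrier springs up into it.
- tray_centre (a point): a point fixed to the base under the tin: the centre of the tray's upper face when the beam is level, 115 mm above the table. The tray is a steel disc 130 mm across with a low rim.
- tin: closed plain metal tin, 84 mm in diameter and 100 mm tall, standing on the tray; origin at the centre of its underside. Its mass is unknown, between 0.288 and 0.372 kg. Leave it there.
- large_mid (a point): loose dark steel ring counterweight with a central round hole 16 mm across, 60 mm outside diameter, 12 mm thick, 240 g; lies flat on the table, nothing to tell it by but its size. The point is its centre, half-way up; z is the ring's axis, up.
- medium_mid (a point): loose dark steel ring counterweight with a central round hole 16 mm across, 48 mm outside diameter, 10 mm thick, 120 g; lies flat on the table, nothing to tell it by but its size. The point is its centre, half-way up; z is the ring's axis, up.
- small_mid (a point): loose dark steel ring counterweight with a central round hole 16 mm across, 36 mm outside diameter, 10 mm thick, 60 g; lies flat on the table, nothing to tell it by but its size. The point is its centre, half-way up; z is the ring's axis, up.
- tape: bystander: roll of tape lying flat, 90 mm across, 30 mm high; origin under its centre
- jar: bystander: glass jar, 64 mm across, 90 mm high; origin under its centre
- drink: bystander: drink bottle, 60 mm across, 190 mm high; origin under its centre
- cup: bystander: white plastic cup, 76 mm across, 100 mm high; origin under its centre
- carton: bystander: cardboard carton 90 x 60 x 50 mm; origin under its centre
- sweets: bystander: paper pack 50 x 80 x 25 mm; origin under its centre
- marker: bystander: black marker pen lying down, 16 mm thick, about 130 mm long; origin under its centre
Mind the look-alikes: they are no part of the job. Leave any yellow look-alike of the part that bears large_mid alone. Leave any white look-alike of the part that bears small_mid alone.

How it is judged:
By the outcome, as a careful person would: the job done as asked, in the order asked, and still so for the second after the job is handed in, with the robot touching nothing.
It also fails if it takes over 72 s, if anything falls off the work surface, if the arm or the gripper's body presses on something with over 40 N, if the wrist force passes 120 N, or if a joint passes its speed limit or range.

ROBOT

A 6-joint arm with a two-finger parallel gripper is mounted at the origin on the work surface. World frame = base frame: x ahead of the robot, y to its left, z up, the work surface at z = 0. Lengths are in mm, angles in rad, forces in N, time in s.
With the tool pointing down it reaches from about 325 to 875 mm from the base axis. Payload 4.4 kg.
Tool frame: the origin (TCP) lies at the very end of the fingers, on their centre line; the grasp point (between the pads) lies tcp_to_grasp behind it (tcp_to_grasp is the distance from the TCP to the grasp point, in mm); z points along the fingers, y is the line along which they close (so a half turn about z gives the same grasp; the last joint's range is limited). The gripper opens to 85 mm and grips with 20 to 120 N. Pads are 22 mm wide; open, the fingers measure 114 mm over their backs; the gripper's body (76 mm by 85 mm) begins 54 mm behind the grasp point. The pads swing forward as they close: fully open they stand 13 mm farther back than shut.
Start: joints at [-1.288, 0.207, 1.542, -0, 1.393, -0.15], TCP at [241.673, -521.748, 193.682] pointing down, gripper open.
Joint ranges: [-2.73, 2.73], [-0.86, 2.22], [0.23, 2.46], [-1.11, 4.25], [0.08, 2.63], [-2.82, 2.82]. Speed limits (rad/s): [2.79, 2.79, 3.14, 3.14, 3.14, 3.14].

INTERFACE

Orientations are given as a unit quaternion [x, y, z, w].
In Python, from workcell import * gives the robot as it stands. Calls block until the motion is done:
- move_to(position, orientation): joint-space move of the TCP to a pose.
- move_l(position, rot=None, vel=150, f_stop=None): straight line of the TCP; rot=None keeps the orientation; vel is the mean speed in mm/s. With f_stop (N) it stops when the force on the tool has changed by that much, and returns True; else False.
- set_joints(angles): joint-space move.
- gripper_open() and grab(strength=None): open the fingers fully, or close them until they stop; strength is the grip in N (None keeps the last).
- pause(seconds).
- ik(position, orientation): joint angles nearest the present ones, or None.
- grab_frame(name): name is "side" or "top"; returns a dict with "color" (420x560x3 uint8, blue, green, red), "depth" (420x560 float32, mm along the optical axis (not along the pixel's ray), 0 where there is no reading), "camera_matrix" (3x3 intrinsics, pixels), "k1" (the pictures are not rectified: a ray, as slopes to the right and down, at radius r is drawn at 1 + k1 r^2 times it, then the intrinsics apply), "R" (3x3) and "t" (3): a world point X has camera coordinates R X + t. Camera axes: x right, y down, z forward; pixel columns grow to the right and rows downward; lengths in mm; the calibration is good to about 2 mm. A picture is of the moment at which its call begins.
A pose or a line that the arm cannot do raises PlanningError and nothing moves.
- job_done(): hands the job in; it is judged then, once.
Readings, each from a call of its own:
- current_t(): time.
- current_joint_pos(): joint angles.
- current_joint_vel(): joint speeds.
- current_joint_torque(): joint torques, N m.
- current_eef_pos(): TCP position.
- current_tool_rot(): TCP orientation.
- current_wrist_force(): force on the tool from outside, world axes, zero at the start.
- current_moment(): the same for the moment, N m.
- current_gripper_width(): opening from 0.0 (shut) to 1.0 (fully open).
- current_grasp_force(): force on a finger pad.
Only numpy, scipy, OpenCV 4.12 (cv2) and the standard library are available. Lean on these libraries where they do the work, as an engineer would, in place of code of your own. Each camera call takes 0.05 s, during which the arm holds its last target. There are 200 camera calls.

## Working session

There is one attempt and no reset: what is moved stays moved. The work goes in short steps, each a Python script; the robot and the scene stay as the last script left them, time stands still between calls to the robot, and variables do not carry over. Pictures are saved under pics/ and viewed, at most 13 in all, crops included, and the job is handed in when it is done.

```bash
mkdir -p pics; ls; python3 - <<'E'
from workcell import *
import cv2,numpy as np,pickle
for n in("top","side"):
    f=grab_frame(n); cv2.imwrite(f"pics/{n}0.png",f["color"]); pickle.dump(f,open(f"{n}0.pkl","wb"))
    print(n,f["camera_matrix"].tolist(),f["k1"],np.round(f["R"],3).tolist(),np.round(f["t"],1), (f["depth"]>0).mean(), "cam",np.round(-f["R"].T@f["t"]))
print(current_t(),tcp_to_grasp,current_tool_rot())
E
```

```text
pics
top [[520.0038446677572, 0.0, 275.95980212011057], [0.0, 520.0038446677572, 217.1343593592549], [0.0, 0.0, 1.0]] 0.031874274389363515 [[-0.029, -0.999, 0.013], [-0.987, 0.027, -0.161], [0.16, -0.017, -0.987]] [ -96.7  552.6 1259.2] 0.9959906462585034 cam [ 340.  -90. 1333.]
side [[379.356216401972, 0.0, 285.07394694612594], [0.0, 379.356216401972, 209.43801173045898], [0.0, 0.0, 1.0]] -0.10714813103494433 [[0.996, -0.092, 0.001], [-0.058, -0.638, -0.768], [0.071, 0.765, -0.64]] [-529.8   51.1 1229. ] 0.9962670068027211 cam [ 443. -956.  826.]
0.1 18.700000000000003 [ 9.76567569e-01  2.15208435e-01 -7.59173375e-05 -1.05167753e-03]
```

View pics/top0.png

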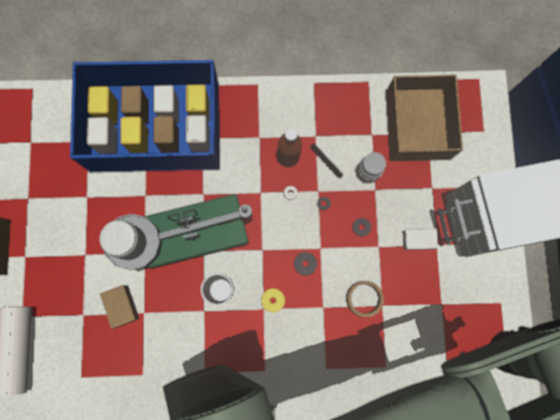

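View pics/side0.png

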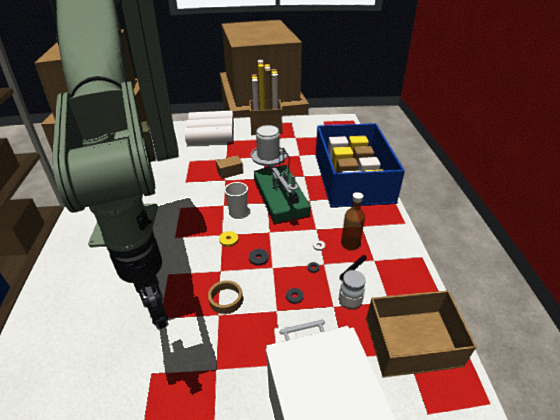

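Top view: the dark rings are at (305,263), (361,227) and (323,203), which I take as large, medium and small. The look-alikes are yellow (273,300) and white (290,192). The brown tape ring is at (365,298). The scale's spindle is near (245,211) and its tin near (120,240). The side view agrees: dark rings at (259,257), (295,296) and (313,267). I choose the three dark ones by size, and will check that against a crop.

```bash
cat > h.py <<'E'
import numpy as np,cv2,pickle
def rays(f,uv):
    K=f["camera_matrix"]; p=(np.atleast_2d(uv).astype(float)-[K[0,2],K[1,2]])/K[0,0]
    q=p.copy()
    for _ in range(20): q=p/(1+f["k1"]*(q**2).sum(1,keepdims=True))
    return np.c_[q,np.ones(len(q))]
def onplane(f,uv,z):
    R,t=f["R"],f["t"]; d=rays(f,uv)@R; c=-R.T@t
    return c+d*((z-c[2])/d[:,2])[:,None]
def cloud(f):
    h,w=f["depth"].shape; u,v=np.meshgrid(np.arange(w),np.arange(h))
    r=rays(f,np.c_[u.ravel(),v.ravel()])*f["depth"].reshape(-1,1)
    return ((r-f["t"])@f["R"]).reshape(h,w,3)
def proj(f,X):
    c=np.atleast_2d(X)@f["R"].T+f["t"]; s=c[:,:2]/c[:,2:]
    s=s*(1+f["k1"]*(s**2).sum(1,keepdims=True)); K=f["camera_matrix"]
    return s*K[0,0]+[K[0,2],K[1,2]]
E
python3 - <<'E'
from h import *
T=pickle.load(open("top0.pkl","rb"));S=pickle.load(open("side0.pkl","rb"))
seeds=dict(top=dict(large=(305,263),medium=(361,227),small=(323,203)),side=dict(large=(259,257),medium=(295,296),small=(313,267)))
th=dict(large=12,medium=10,small=10)
for n,f in(("top",T),("side",S)):
    hsv=cv2.cvtColor(f["color"],cv2.COLOR_BGR2HSV)
    m=((hsv[...,2]<95)&(hsv[...,1]<120)).astype(np.uint8)
    cs,_=cv2.findContours(m,cv2.RETR_EXTERNAL,cv2.CHAIN_APPROX_NONE)
    for k,s in seeds[n].items():
        c=min((c for c in cs if cv2.contourArea(c)>30),key=lambda c:np.hypot(*(c.reshape(-1,2).mean(0)-s)))
        p=c.reshape(-1,2); w=onplane(f,p,th[k]/2); (cx,cy),r=cv2.minEnclosingCircle(w[:,:2].astype(np.float32))
        M=cv2.moments(c); cen=onplane(f,[M['m10']/M['m00'],M['m01']/M['m00']],th[k]/2)[0]
        print(n,k,np.round([cx,cy,2*r],1),"centroid",np.round(cen,1),"eqd",round(2*np.sqrt(cv2.contourArea(w[:,:2].astype(np.float32))/np.pi),1))
    hsvg=((hsv[...,0]>50)&(hsv[...,0]<90)&(hsv[...,1]>80)).astype(np.uint8)
    P=cloud(f); hsvg&=((P[...,2]>35)&(P[...,2]<65)).astype(np.uint8)
    ns,l,st,_=cv2.connectedComponentsWithStats(hsvg); print([tuple(x) for x in st if x[4]>100])
    g=P[(hsvg>0)][:,:2]; g=g[(g[:,0]>300)]
    print("green rect",cv2.minAreaRect(g.astype(np.float32)),len(g))
    near=P[(P[...,2]>60)&(P[...,2]<320)&(P[...,0]>480)&(P[...,0]<760)&(P[...,1]>-100)&(P[...,1]<330)]
    hi=near[near[:,2]>225]; print("tin top?",len(hi),np.round(hi.mean(0),1) if len(hi) else "")
for n,f,c in(("top",T,(185,150,385,310)),("side",S,(220,150,340,240))):
    x0,y0,x1,y1=c; cv2.imwrite(f"pics/{n}c.png",cv2.resize(f["color"][y0:y1,x0:x1],None,fx=4,fy=4,interpolation=cv2.INTER_CUBIC))
E
```

```text
top large [ 435.8 -182.8   51.6] centroid [ 444.6 -180.1    6. ] eqd 22.1
top medium [ 525.3 -332.    41. ] centroid [ 525.2 -331.9    5. ] eqd 38.1
top small [ 589.8 -235.7   29.7] centroid [ 589.8 -237.     5. ] eqd 26.2
[(np.int32(0), np.int32(0), np.int32(560), np.int32(420), np.int32(235037))]
green rect ((538.3015747070312, 117.32567596435547), (79.91058349609375, 165.9003448486328), 12.834898948669434) 163
tin top? 0 
side large [ 436.5 -183.7   62.9] centroid [ 435.3 -184.     6. ] eqd 57.4
side medium [ 525.  -332.5   48.6] centroid [ 525.6 -333.6    5. ] eqd 44.6
side small [ 590.8 -238.1   34.5] centroid [ 590.5 -238.5    5. ] eqd 31.2
[(np.int32(0), np.int32(0), np.int32(560), np.int32(420), np.int32(233948)), (np.int32(255), np.int32(168), np.int32(55), np.int32(49), np.int32(1173))]
green rect ((522.4889526367188, 91.74688720703125), (125.50054931640625, 257.9197082519531), 12.285038948059082) 1252
tin top? 0
```

View pics/topc.png

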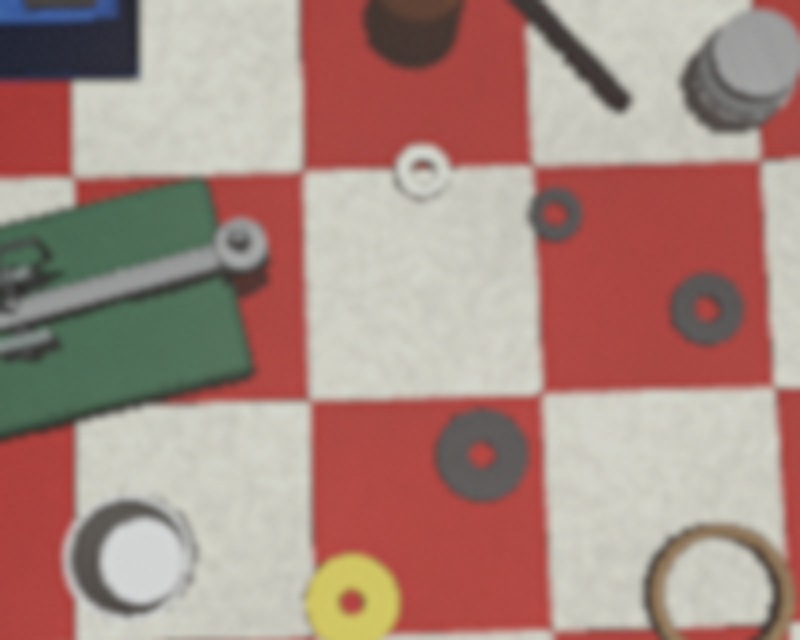

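View pics/sidec.png

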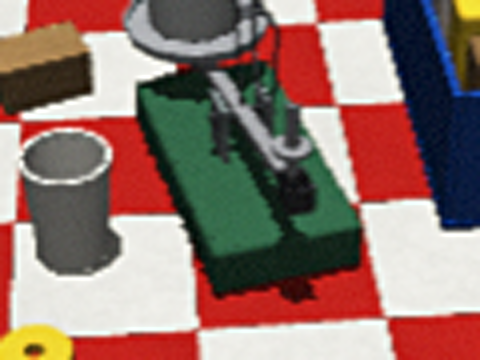

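Large at crop (482,455), medium (707,308) and small (555,214) are dark steel, sized 63/49/35 mm in the side view (given 60/48/36). Yellow (352,600) and white (422,170) are look-alikes. The side crop shows the spindle at (292,120) above its seat at (290,147). The large ring's top-view contour was bad (partial), so I'll refit it and locate the spindle from both views.

```bash
python3 - <<'E'
from h import *
T=pickle.load(open("top0.pkl","rb"));S=pickle.load(open("side0.pkl","rb"))
nom=np.array([552.3,-45.1])
# large in top: non-red blob near seed; holes of all rings in top
for k,s,z in(("large",(305,263),12),("medium",(361,227),10),("small",(323,203),10)):
    r=18; x0,y0=s[0]-r,s[1]-r; c=T["color"][y0:y0+2*r,x0:x0+2*r].astype(int)
    sat=c.max(2)-c.min(2); m=((sat<45)&(c.max(2)<125)).astype(np.uint8)
    n,l,st,ce=cv2.connectedComponentsWithStats(m); i=1+np.argmax(st[1:,4])
    cs,_=cv2.findContours((l==i).astype(np.uint8),cv2.RETR_EXTERNAL,cv2.CHAIN_APPROX_NONE); p=cs[0].reshape(-1,2)+[x0,y0]
    e=cv2.fitEllipse(p.astype(np.float32)); print(k,np.round(e[0],1),np.round(np.array(e[1])*2.5,0),np.round(onplane(T,e[0],z*.75)[0],1))
for n,f in(("top",T),("side",S)):
    P=cloud(f); m=(np.hypot(P[...,0]-nom[0],P[...,1]-nom[1])<35)&(P[...,2]>135)&(P[...,2]<215)
    q=P[m]; vu=np.argwhere(m); print(n,len(q),"zmax",q[:,2].max())
    for lo,hi in((143,160),(160,175),(175,187),(187,200)):
        s=q[(q[:,2]>lo)&(q[:,2]<hi)]
        if len(s): print(lo,hi,len(s),np.round(s.mean(0),1),"uv",np.round(vu[(q[:,2]>lo)&(q[:,2]<hi)].mean(0)[::-1],1))
    print("nominal seat/top projects",np.round(proj(f,[[*nom,151],[*nom,191]]),1))
    u,v=proj(f,[[*nom,171]])[0].astype(int)
    cv2.imwrite(f"pics/{n}z.png",cv2.resize(f["color"][v-20:v+20,u-20:u+20],None,fx=12,fy=12,interpolation=cv2.INTER_NEAREST)); print("crop origin",u-20,v-20)
a,b=[cv2.imread(f"pics/{n}z.png") for n in("top","side")]; cv2.imwrite("pics/z.png",cv2.resize(np.hstack([a,b]),(800,400)))
E
```

```text
large [305.  263.2] [54. 55.] [ 434.8 -183.1    9. ]
medium [361.3 226.7] [42. 43.] [ 525.  -332.1    7.5]
small [323.3 203.1] [30. 31.] [ 589.5 -236.9    7.5]
top 129 zmax 193.53881439571745
143 160 107 [548.5 -38.  150.6] uv [244.4 211.2]
160 175 7 [545.  -38.9 169.1] uv [244.4 211.3]
175 187 4 [546.5 -40.3 183.1] uv [244.8 209.5]
187 200 11 [547.8 -37.3 189.8] uv [243.3 208.5]
nominal seat/top projects [[247.4 209.4]
 [246.7 206.3]]
crop origin 227 187
side 86 zmax 191.61935692510693
143 160 50 [551.8 -45.4 150.2] uv [293.  186.9]
160 175 18 [553.4 -44.2 167.6] uv [293.6 181.9]
175 187 11 [551.8 -45.  181.7] uv [293.2 178.3]
187 200 6 [553.7 -44.5 189.3] uv [293.8 176. ]
nominal seat/top projects [[293.2 186.7]
 [293.4 175.7]]
crop origin 273 161
```

View pics/z.png

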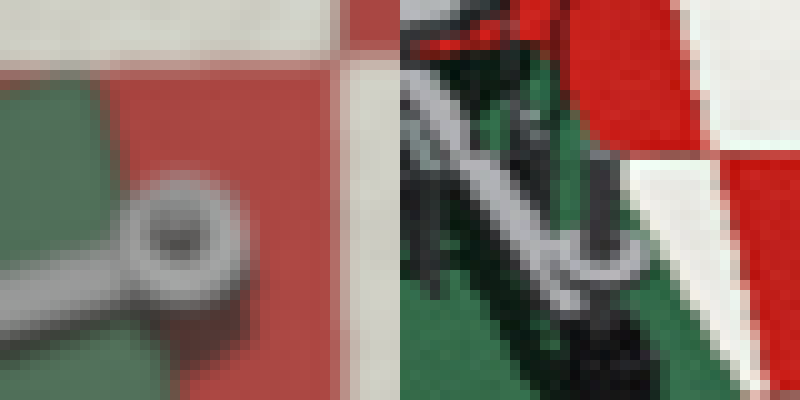

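```bash
cat >> h.py <<'E'
SC=12.3
def q(deg):  # tool down, finger line (tool y) at deg in the world
    a=np.radians((90+deg)/2); return [np.cos(a),np.sin(a),0,0]
E
python3 - <<'E'
from workcell import *
from h import *
x,y=435.6,-183.3
for d in(12.3,192.3,-77.7,102.3):
    for p in((x,y,30),(551,-41,220)):
        j=ik(list(p),q(d)); print(d,p,None if j is None else np.round(j,2))
move_to([x,y,60],q(-77.7)); print(current_t(),np.round(current_wrist_force(),2))
r=move_l([x,y,-14],vel=40,f_stop=3); print(r,current_t(),np.round(current_eef_pos(),2),np.round(current_wrist_force(),2))
E
```

```text
12.3 (435.6, -183.3, 30) [-0.58  0.2   1.93 -0.    1.01 -0.8 ]
12.3 (551, -41, 220) [-0.23  0.14  1.57 -0.    1.44 -0.45]
192.3 (435.6, -183.3, 30) [-0.58  0.2   1.93 -0.    1.01  2.35]
192.3 (551, -41, 220) [-0.23  0.14  1.57 -0.    1.44  2.7 ]
-77.7 (435.6, -183.3, 30) [-0.58  0.2   1.93 -0.    1.01  0.77]
-77.7 (551, -41, 220) [-0.23  0.14  1.57 -0.    1.44  1.13]
102.3 (435.6, -183.3, 30) [-0.58  0.2   1.93 -0.    1.01 -2.37]
102.3 (551, -41, 220) [-0.23  0.14  1.57 -0.    1.44 -2.02]
1.625 [-0.27 -0.52  0.07]
False 3.625 [ 435.84 -183.42  -13.76] [ 0.12 -0.02  0.68]
```

```bash
python3 - <<'E'
from workcell import *
from h import *
x,y=435.6,-183.3
move_l([x,y,-4],vel=60)
grab(25); print(current_t(),current_gripper_width(),np.round(current_wrist_force(),1))
gripper_open()
move_l([x,y,-4],rot=q(12.3),vel=100)
grab(45); print(current_t(),current_gripper_width(),np.round(current_wrist_force(),1))
move_l([x,y,150],vel=200); print(current_t(),current_gripper_width(),current_grasp_force(),np.round(current_wrist_force(),2),np.round(current_eef_pos(),1))
for n in("top","side"):
    f=grab_frame(n); pickle.dump(f,open(f"{n}1.pkl","wb"))
    u,v=proj(f,[[x,y,150]])[0].astype(int); cv2.imwrite(f"pics/{n}h.png",cv2.resize(f["color"][v-40:v+40,u-40:u+40],(400,400)))
cv2.imwrite("pics/hold.png",np.hstack([cv2.imread(f"pics/{n}h.png") for n in("top","side")]))
E
```

```text
4.7083 -0.002920086204899234 [ 0.1  0.5 -0.9]
7.975 -2.0193126627925462e-05 [ 0.   0.3 -0.5]
8.8917 -0.0016621873790434152 0.0 [-0.04  0.83  0.21] [ 434.7 -182.7  148.8]
```

View pics/hold.png

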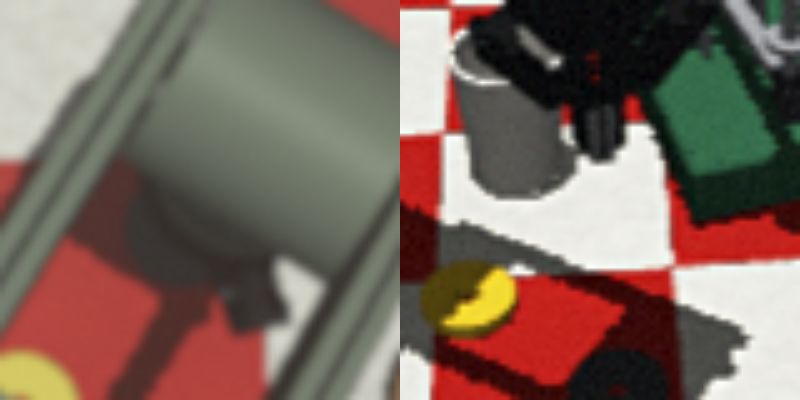

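The fingers shut fully without holding anything. In the side half the shut fingers are empty at (600,140), and the large ring still lies on the table at (620,375). I'll measure where the fingertips really are relative to the TCP and refit the ring.

```bash
cat > ring.py <<'E'
from h import *
def ring(f,xy,th,r=40):
    P=cloud(f); c=f["color"].astype(int); sat=c.max(2)-c.min(2)
    W=onplane(f,np.stack(np.meshgrid(np.arange(560),np.arange(420)),-1).reshape(-1,2),th*.6).reshape(420,560,3)
    m=((sat<45)&(c.max(2)<80)&(np.hypot(W[...,0]-xy[0],W[...,1]-xy[1])<r)&(P[...,2]<25)).astype(np.uint8)
    cs,_=cv2.findContours(m,cv2.RETR_EXTERNAL,cv2.CHAIN_APPROX_NONE); p=max(cs,key=cv2.contourArea).reshape(-1,2)
    w=onplane(f,p,th*.6)[:,:2].astype(np.float32); return cv2.fitEllipse(w)
E
python3 - <<'E'
from ring import *
S=pickle.load(open("side1.pkl","rb")); S0=pickle.load(open("side0.pkl","rb"))
print(ring(S0,(436,-183),12),ring(S,(436,-183),12,55))
P=cloud(S); m=(np.hypot(P[...,0]-435,P[...,1]+183)<45)&(P[...,2]>60)&(P[...,2]<230); z=P[m]
i=np.argsort(z[:,2])[:12]; print(np.round(z[i],1).tolist())
from workcell import *
print(current_t(),current_eef_pos())
E
```

```text
((435.50823974609375, -185.59988403320312), (54.207603454589844, 61.54304504394531), 179.27626037597656) ((436.36529541015625, -185.68235778808594), (62.185935974121094, 70.21714782714844), 177.97805786132812)
[[429.8, -189.3, 185.7], [435.1, -193.0, 188.4], [437.7, -193.3, 188.5], [432.5, -193.8, 189.2], [430.0, -190.1, 189.8], [443.1, -192.7, 191.0], [440.5, -192.6, 191.1], [437.9, -193.0, 191.6], [435.3, -195.0, 193.4], [427.6, -190.6, 193.8], [446.0, -189.0, 194.4], [432.7, -196.0, 194.5]]
8.9917 [ 434.28549141 -182.45427051  148.12104169]
```

```bash
python3 - <<'E'
from workcell import *
from ring import *
for _ in range(3):
    pause(.15); print(current_t(),np.round(current_eef_pos(),2),np.round(current_tool_rot(),4),np.round(current_joint_pos(),4),np.round(current_joint_vel(),3))
print(np.round(ik([435.6,-183.3,150],q(12.3)),4))
f=grab_frame("side");pickle.dump(f,open("side2.pkl","wb"))
P=cloud(f);e=current_eef_pos(); m=(np.hypot(P[...,0]-e[0],P[...,1]-e[1])<45)&(P[...,2]>60)&(P[...,2]<260)
z=P[m]; print(np.round(z[np.argsort(z[:,2])[:6]],1).tolist())
print("start: "); S0=pickle.load(open("side0.pkl","rb"));P=cloud(S0);m=(np.hypot(P[...,0]-241.7,P[...,1]+521.7)<75)&(P[...,2]>60)&(P[...,2]<300)
z=P[m]; print(np.round(z[np.argsort(z[:,2])[:6]],1).tolist())
E
```

```text
9.1417 [ 434.79 -182.8   148.65] [ 6.273e-01  7.788e-01 -1.000e-04 -1.400e-03] [-0.5818  0.0308  1.8349 -0.      1.2787 -0.7964] [-0.002 -0.004 -0.006 -0.     0.003 -0.001]
9.2917 [ 435.32 -183.11  149.42] [ 6.273e-01  7.788e-01 -1.000e-04 -6.000e-04] [-0.5817  0.03    1.834  -0.      1.2787 -0.7964] [ 0.001 -0.005 -0.004 -0.     0.001 -0.001]
9.4417 [ 435.56 -183.3   149.87] [ 6.273e-01  7.788e-01 -0.000e+00 -1.000e-04] [-0.5818  0.0295  1.8336 -0.      1.2788 -0.7964] [-0.001 -0.003 -0.001 -0.     0.001  0.   ]
[-0.5817  0.0292  1.8335 -0.      1.2789 -0.7964]
[[443.1, -191.6, 190.0], [435.1, -195.0, 190.1], [440.5, -192.2, 190.7], [432.6, -197.0, 191.9], [437.9, -194.8, 193.1], [432.7, -195.6, 194.1]]
start: 
[[255.2, -569.0, 243.8], [253.5, -569.0, 244.0], [268.8, -562.2, 244.9], [254.4, -569.4, 247.7], [271.6, -563.0, 248.9], [269.8, -563.0, 249.1]]
```

The depth points show the real fingertips about 38 mm above the reported TCP shut, and about 50 mm open. The miss fits this: no table contact at z = -14, and the fingers closed above the ring. I'll touch the table to calibrate this, then grasp.

```bash
python3 - <<'E'
from workcell import *
from h import *
x,y=435.6,-183.6
gripper_open()
move_l([x,y,-30],rot=q(-77.7),vel=200)
pause(.2)
r=move_l([x,y,-58],vel=40,f_stop=3); z=current_eef_pos()[2]; print(r,current_t(),z,np.round(current_wrist_force(),2))
if r and -56<z<-44:
    move_l([x,y,z+9],vel=60)
    grab(25); print(current_t(),current_gripper_width(),np.round(current_wrist_force(),1),current_grasp_force())
E
```

```text
True 12.7333 -50.74565654798987 [-1.31  0.05  7.89]
13.4083 0.6963637297904643 [-2.2  0.5  5.2] 26.17483824491501
```

```bash
python3 - <<'E'
from workcell import *
from h import *
x,y=435.6,-183.6
gripper_open()
move_l([x,y,-40],rot=q(12.3),vel=150)
grab(45); print(current_t(),current_gripper_width(),np.round(current_wrist_force(),1),current_eef_pos())
move_l([x,y,40],vel=200); print(current_t(),current_gripper_width(),current_grasp_force(),np.round(current_wrist_force(),2))
move_l([550.5,-41,185],vel=200); pause(.3)
print(current_t(),np.round(current_eef_pos(),1),np.round(current_wrist_force(),2),current_gripper_width())
for n in("top","side"):
    f=grab_frame(n); pickle.dump(f,open(f"{n}3.pkl","wb"))
u,v=proj(f,[[550,-41,205]])[0].astype(int); cv2.imwrite("pics/over.png",cv2.resize(f["color"][v-40:v+40,u-40:u+40],(600,600),interpolation=cv2.INTER_CUBIC)); print(u-40,v-40)
E
```

```text
15.8833 0.6691744077699922 [-1.2  0.4  3.7] [ 435.85877435 -183.72391784  -39.58870839]
16.4333 0.6660425091265315 48.551315437071025 [-0.4  -0.12 -3.57]
18.05 [550.1 -41.4 184.6] [-0.38 -0.76 -2.1 ] 0.6669566190819343
252 130
```

View pics/over.png

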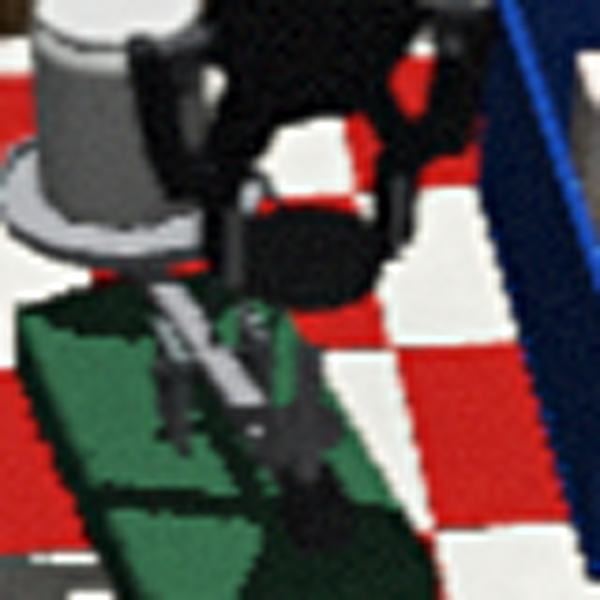

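The side crop shows the ring held between the fingers at (310,255), but its hole is not visible and it looks tilted. The spindle is below at (315,400). I'll fit a plane to the ring's depth points.

```bash
python3 - <<'E'
from h import *
f=pickle.load(open("side3.pkl","rb"));P=cloud(f)
# ring face pixels in crop: x 255..370, y 205..305 -> /7.5 + (252,130)
u0,u1,v0,v1=252+260/7.5,252+365/7.5,130+212/7.5,130+302/7.5
Q=P[int(v0):int(v1),int(u0):int(u1)]
np.set_printoptions(linewidth=220,suppress=True)
print(Q[...,2].round(0)); print(Q[...,1].round(0)[:,6:9].T); print(Q[5,:,0].round(0))
q=Q.reshape(-1,3); q=q[(q[:,2]>170)]; c=np.median(q,0); q=q[np.linalg.norm(q-c,axis=1)<32]
n=np.linalg.svd(q-q.mean(0))[2][2]; print(len(q),q.mean(0),n*np.sign(n[2]))
cv2.imwrite("pics/hi.png",cv2.resize(np.clip(f["color"][int(v0)-8:int(v1)+6,int(u0)-8:int(u1)+8].astype(float)*3,0,255).astype(np.uint8),None,fx=16,fy=16,interpolation=cv2.INTER_CUBIC))
E
```

```text
[[ 92. 236. 235. 236. 233. 236. 238. 236. 236. 237. 236. 236. 237. 235.]
 [236. 237. 236. 236. 234. 235. 236. 235. 234. 236. 237. 235. 236. 235.]
 [234. 236. 236. 235. 235. 236. 236. 236. 234. 235. 236. 234. 236. 237.]
 [237. 237. 235. 237. 237. 236. 235. 233. 234. 236. 237. 236. 236. 236.]
 [236. 235. 236. 237. 234. 232. 230. 230. 231. 233. 236. 234. 236. 238.]
 [236. 234. 235. 237. 236. 228. 227. 228. 227. 228. 235. 236. 235. 238.]
 [235. 236. 236. 236. 236. 236. 236. 237. 235. 237. 238. 235. 234. 236.]
 [236. 234. 236. 236. 236. 236. 236. 235. 238. 235. 235. 236. 235. 234.]
 [234. 236. 238. 237. 235. 235. 238. 236. 236. 238. 235. 236. 235. 236.]
 [234. 236. 236. 234. 237. 235. 237. 236. 235. 236. 234. 236. 237. 237.]
 [230. 231. 231. 234. 232. 234. 235. 235. 235. 234. 235. 233. 233. 232.]
 [226. 228. 226. 231. 232. 231. 230. 232. 231. 231. 232. 231. 230. 227.]]
[[-22. -26. -31. -34. -32. -32. -52. -57. -64. -68. -71. -68.]
 [-19. -24. -30. -31. -32. -34. -53. -56. -62. -68. -71. -71.]
 [-21. -23. -28. -33. -34. -33. -51. -60. -62. -66. -71. -70.]]
[530. 534. 536. 539. 542. 546. 549. 552. 555. 558. 559. 562. 565. 567.]
160 [548.66399852 -48.10903024 234.6634315 ] [-0.0126829  -0.02246299  0.99966722]
```

View pics/hi.png

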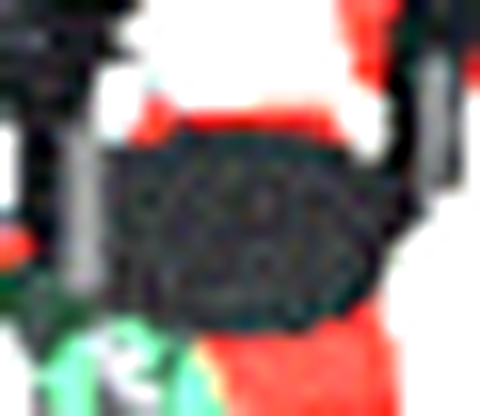

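The depth shows the ring is level: top at 236, so its bottom is at TCP + 39.4. Its hole is at about (551,-42), which matches the arm pose. The spindle's side points lie on its front surface, so its axis is near (551.5,-41). Now I'll feel for it.

```bash
cat > feel.py <<'E'
from workcell import *
from h import *
def fz():
    a=[]
    for _ in range(4): a.append(current_wrist_force()[2]); pause(.02)
    return np.mean(a)
def find(x,y,ztop,push=5):
    """ztop: TCP z at which the ring's underside meets the spindle top. Returns xy with the spindle in the hole, or None."""
    move_l([x,y,ztop+7],vel=150); pause(.3); f0=fz()
    hit=move_l([x,y,ztop-8],vel=30,f_stop=1.0); z=current_eef_pos()[2]; print("touch",hit,round(z,1),"f0",round(f0,2),"t",current_t())
    if not hit: return x,y
    zz=z-push; move_l([x,y,zz],vel=30); pause(.1); print("pressed",round(fz()-f0,2))
    th=0
    for r,n in((2.2,6),(4.2,10),(6,14)):
        for k in range(n):
            a=2*np.pi*k/n; p=(x+r*np.cos(a),y+r*np.sin(a))
            move_l([*p,zz],vel=40); d=fz()-f0
            if d<.6: print("in at",np.round(p,1),round(d,2),"t",current_t()); return p
    return None
E
python3 - <<'E'
from feel import *
print(find(551.3,-41.2,152), np.round(current_eef_pos(),1),current_t(),np.round(current_wrist_force(),2))
E
```

```text
touch False 143.8 f0 -2.7 t 19.4917
(551.3, -41.2) [551.3 -41.2 143.8] 19.4917 [-0.32 -0.97 -3.22]
```

Threaded first time. Lower to the seat.

```bash
python3 - <<'E'
from feel import *
x,y=551.3,-41.2
move_l([x,y,118],vel=60); pause(.15); f0=np.array(current_wrist_force())
h=move_l([x,y,107],vel=20,f_stop=1.0); print(h,np.round(current_eef_pos(),1),np.round(current_wrist_force()-f0,2),np.round(f0,2),current_t())
E
```

```text
True [550.7 -41.1 109.9] [ 0.93 -0.28  1.36] [ 0.47  0.26 -1.91] 20.6417
```

```bash
python3 - <<'E'
from feel import *
from ring import *
gripper_open(); pause(.1)
x,y=551.3,-41.2
move_l([x,y,200],vel=250); print(current_t(),np.round(current_wrist_force(),2))
move_to([590.3,-237.6,40],q(12.3)); print(current_t())
f=grab_frame("side");pickle.dump(f,open("side4.pkl","wb"));g=grab_frame("top");pickle.dump(g,open("top4.pkl","wb"))
P=cloud(f); m=(np.hypot(P[...,0]-x,P[...,1]-y)<33)&(P[...,2]>115)&(P[...,2]<215); z=P[m]
top=z[np.hypot(z[:,0]-x,z[:,1]-y)<9]; print("spindle zmax",np.sort(top[:,2])[-8:].round(1)); rr=z[(np.hypot(z[:,0]-x,z[:,1]-y)>12)]; print("ring top z",np.median(rr[:,2]),np.percentile(rr[:,2],[10,50,80,95]).round(1))
u,v=proj(f,[[540,10,150]])[0].astype(int); cv2.imwrite("pics/set.png",cv2.resize(f["color"][v-40:v+40,u-40:u+40],(600,600),interpolation=cv2.INTER_CUBIC))
E
```

```text
21.65 [-0.53 -0.04 -0.1 ]
22.6583
spindle zmax [173.8 174.7 176.3 177.7 177.8 178.3 178.6 179.2]
ring top z 149.76535522724177 [143.3 149.8 151.2 152.4]
```

View pics/set.png

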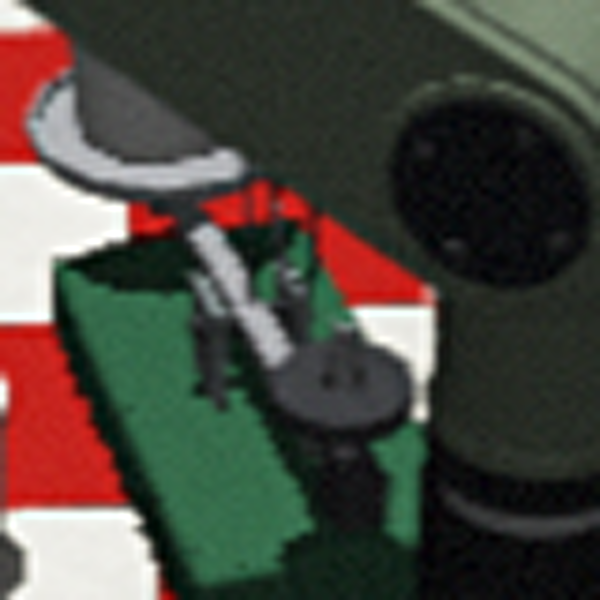

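Side crop: the large ring is seated flat on its seat at (340,385), with the spindle tip through at (343,330). The ring top reads 150–151 and the spindle top about 178.5, so the carrier sits 8.5 mm above level (tilt ≈ -0.06). That puts the tin at about 0.30 kg, so the small ring is needed. Fetch it.

```bash
python3 - <<'E'
from feel import *
x,y=590.3,-237.6
move_l([x,y,-10],rot=q(-77.7),vel=150)
move_l([x,y,-37],vel=80)
grab(25); print(current_t(),current_gripper_width()*85,np.round(current_wrist_force(),1))
gripper_open(); move_l([x,y,-37],rot=q(12.3),vel=150); pause(.1)
grab(40); print(current_t(),current_gripper_width()*85,np.round(current_wrist_force(),1),np.round(current_eef_pos(),1))
move_l([x,y,60],vel=200); pause(.2); print(current_gripper_width()*85,fz(),current_t())
f=grab_frame("side");pickle.dump(f,open("side5.pkl","wb"));P=cloud(f)
for dz in(0,):
    m=(np.hypot(P[...,0]-x,P[...,1]-y)<16)&(P[...,2]>85)&(P[...,2]<125); s=P[m]; print(len(s),np.percentile(s[:,2],[5,25,50,75,95]).round(1),s.mean(0).round(1))
E
```

```text
25.4917 33.8835240949699 [-0.4  0.2  2.6]
28.4 33.07338835735706 [0.4 0.2 1.9] [ 590.7 -237.8  -36.6]
32.955550596370806 -0.6867595902777912 29.3
66 [ 97.7 102.3 103.8 104.8 106.3] [ 592.8 -237.4  103.3]
```

```bash
python3 - <<'E'
from feel import *
x,y=551.3,-41.2
move_l([x,y,158],vel=220); pause(.3); f0=fz()
h=move_l([x,y,128],vel=40,f_stop=1.5); pause(.2); print(h,np.round(current_eef_pos(),1),fz()-f0,f0,current_t())
f=grab_frame("side");pickle.dump(f,open("side6.pkl","wb"));P=cloud(f)
m=(np.hypot(P[...,0]-x,P[...,1]-y)<32)&(P[...,2]>110)&(P[...,2]<215);s=P[m];print(np.histogram(s[:,2],bins=np.arange(110,216,5)))
u,v=proj(f,[[551,-41,160]])[0].astype(int); cv2.imwrite("pics/thr.png",cv2.resize(np.clip(f["color"][v-25:v+25,u-25:u+25]*2.,0,255).astype(np.uint8),(600,600),interpolation=cv2.INTER_CUBIC))
E
```

```text
False [551.3 -41.1 128.2] 0.4472414826158615 -0.8588986439198335 32.05
(array([  5,   1,   0,   0,   0,  10,  27, 127,  18,   0,   0,  20,  61,
        29,  20,  14,  17,  19,  14,  13,  18]), array([110, 115, 120, 125, 130, 135, 140, 145, 150, 155, 160, 165, 170,
       175, 180, 185, 190, 195, 200, 205, 210, 215]))
```

View pics/thr.png

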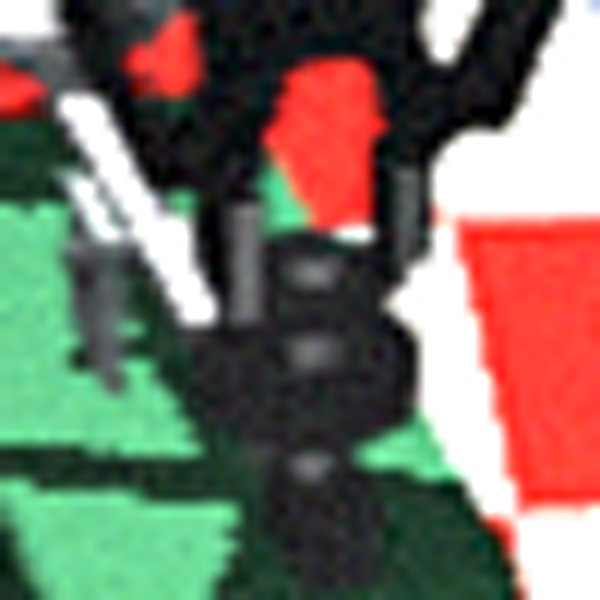

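Side crop: the small ring is threaded, with the spindle tip in its hole at (315,270) and the shaft between the rings at (315,350). The large ring is still at its previous height. Lower to the level height and release.

```bash
python3 - <<'E'
from feel import *
x,y=551.3,-41.2
f0=fz()
h=move_l([x,y,105.5],vel=20,f_stop=2.5); pause(.3); print(h,np.round(current_eef_pos(),1),fz()-f0,current_t())
gripper_open(); pause(.2)
move_l([x,y,200],vel=120); move_to([480,-250,200],q(12.3)); pause(.5); print(current_t(),np.round(current_wrist_force(),2))
f=grab_frame("side");pickle.dump(f,open("side7.pkl","wb"));P=cloud(f);g=grab_frame("top")
m=(np.hypot(P[...,0]-x,P[...,1]-y)<32)&(P[...,2]>110)&(P[...,2]<215);s=P[m];print(np.histogram(s[:,2],bins=np.arange(110,186,3)))
c=s[np.hypot(s[:,0]-x,s[:,1]-y)<9]; print(np.sort(c[:,2])[-6:])
u,v=proj(f,[[540,20,160]])[0].astype(int); a=cv2.resize(f["color"][v-35:v+35,u-35:u+35],(400,400),interpolation=cv2.INTER_CUBIC)
u,v=proj(g,[[540,20,160]])[0].astype(int); b=cv2.resize(g["color"][v-35:v+35,u-35:u+35],(400,400),interpolation=cv2.INTER_CUBIC)
cv2.imwrite("pics/end.png",np.hstack([a,b]))
E
```

```text
False [551.3 -41.2 105.5] 0.24490529700047908 33.8083
36.8917 [ 0.37  1.09 -0.35]
(array([ 0,  0,  0,  0,  0,  0,  0,  7,  8, 20, 37, 20,  3,  2,  1,  0,  0,
        0,  0,  2,  0,  0,  0,  0,  0]), array([110, 113, 116, 119, 122, 125, 128, 131, 134, 137, 140, 143, 146,
       149, 152, 155, 158, 161, 164, 167, 170, 173, 176, 179, 182, 185]))
[169.29194035 169.38457868]
```

View pics/end.png

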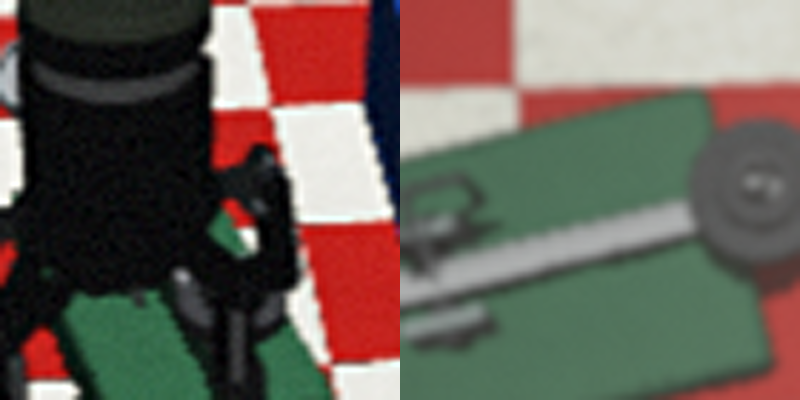

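The top half shows both rings stacked concentrically on the spindle at (762,188). The depth gives the large ring's top at about 142 and the spindle top at about 169.4, so the beam is level. The gripper is open and well clear.

```bash
python3 -c "
from workcell import *
print(job_done())"
```

```text
the job is handed in; nothing more can be done
None
```

I threaded the large and small rings onto the spindle and handed the job in at about 37 s: the spindle top reads 169.4 mm against 170 mm when level, which puts the tin near 0.30 kg, though I checked level by those heights, not by seeing the needle between its fingers.

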